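# Close and bolt the fan case

### The job

The folded fan is back in its plywood case. Using only the fingertips, swing the open lid down gently, without slamming it, until it lies fully shut; then push the bolt on the front of the case across by its knob, through the keeper on the lid, as far as it goes. Do not pinch or grip anything, leave the fan lying in its bed and the things on the table where they stand, and draw the hand clear.

Things in the scene. Friction and masses are not known exactly. Their poses are not given: they have to be found in the camera images.
- case: Open plywood base fixed to the table, 140 mm deep (x), 300 wide (y), 60 high, walls 9. Origin: centre of its underside, on the table. x runs from the front (bolt side, nearest the robot) to the back (hinges), y to the robot's left, z up. White foam bed inside, top at 45 mm, with a recess 36 x 244 mm, floor at 22 mm, for the fan.
- lid_hinge (a point): Middle of the lid's hinge axis, at x = +70 mm, z = 60 mm in the case's frame; the axis runs along the case's y. Fixed to the case, with the case's axes.
- lid (a joint): Opening angle of the lid, rad: 0 = shut, 1.57 = upright, 1.9 = fully back (away from the robot). Friction hinges (about 0.45 N m) hold it wherever it is left; it does not fall shut. A push of 2 to 6 N at 110 mm from the hinge moves it; when shut it rests on a firm stop. Coming down the last 0.25 rad faster than 3.5 rad/s (0.5 m/s at its edge) is slamming.
- lid_edge (a point): On the lid, a flat plywood board 140 x 300 x 12 mm, 0.3 kg: middle of its free long edge, on the outer face (on top when shut, then 72 mm above the table; facing away from the robot when upright). 140 mm from the hinge axis along the board and 12 mm above its underside, which lies on the axis. x: along the board to the hinge, y: along the width, z: out of the outer face.
- keeper (a point): Centre of the steel keeper loop fixed to the lid's free edge, 47 mm to the +y side of its middle; with the lid shut it hangs in front of the base, 40 mm above the table, reaching 17 mm out from the front face, and the bolt passes through it along y.
- bolt (a joint): Travel of the steel slide bolt on the front of the case, m: 0 = drawn back, 0.035 = fully across through the keeper, at a firm end stop. It slides to the case's +y; friction about 2 N; it stays where it is left.
- bolt_knob (a point): Centre of the bolt's round knob, 15 mm across, 28 mm out from the front face (it spans 21 to 35 mm), 40 mm above the table; with the bolt at 0 it is 30 mm to the -y side of the case's middle. Case's axes. Push it from its -y side to +y. The bolt's guides stand only 13 mm out from the face, 30 mm to the -y and 50 mm to the +y side of the drawn-back knob.
- fan: Folded wooden fan, 232 x 30 x 22 mm, lying along the case's y in the foam recess; its top is 1 mm below the foam's top. Origin at the centre of its underside. To be left there.
- spare_fan: Another folded fan, 232 x 30 x 22 mm, lying on the table beside the case. Origin at the centre of its underside. To be left alone.
- jar: White plastic jar with black cap, 52 mm across, 75 mm high, standing beside the case. Origin at the centre of its underside. To be left alone.
- loupe: Black magnifying loupe, 38 mm across, 40 mm high, standing beside the case. Origin at the centre of its underside. To be left alone.

How it is judged:
On the way, in this order (a step that is already met when the one before it is completed fails the run):
1. the lid is shut (value of joint lid below 0.025 rad and value of joint bolt below 0.015 m), for 0.2 s.
2. the bolt is fully across with the lid shut (value of joint lid below 0.025 rad and value of joint bolt above 0.032 m), for 0.2 s.
At the end, for the whole second after the job is handed in: The lid is shut within 0.025 rad (3.5 mm at its free edge), the bolt is within 3 mm of its end stop, the fan lies in its recess at rest, and spare fan, jar and loupe are within 15 mm of where they stood (all of step 2 and z of fan in the frame of case below 0.027 m and distance between fan and case below 0.035 m and linear speed of fan below 0.02 m/s and distance of each of spare_fan, jar, loupe from where it was at the start of the episode below 0.015 m); the robot touches nothing.
It fails at once if the lid is slammed (coming down the last 0.25 rad faster than 3.5 rad/s) (value of joint lid below 0.25 rad and velocity of joint lid below -3.5 rad/s).
It fails at once if the lid or the bolt's knob is pinched, or forced with over 30 N, on its way ((contact force between the fingers and lid above 30 N and value of joint lid above 0.06 rad) or (contact force between the fingers and bolt above 30 N and value of joint bolt below 0.03 m)).
It fails at once if the bolt is pushed across while the lid is open (value of joint lid above 0.1 rad and value of joint bolt above 0.015 m).
It fails at once if the fan is lifted out of its bed (z of fan in the frame of case above 0.032 m).
It fails at once if the spare fan, jar or loupe is lifted, tipped or shifted by more than 20 mm (distance of spare_fan from where it was at the start of the episode above 0.02 m or (distance of jar from where it was at the start of the episode above 0.02 m or angle between jar's own z axis and vertical above 0.3 rad) or (distance of loupe from where it was at the start of the episode above 0.02 m or angle between loupe's own z axis and vertical above 0.3 rad)).
It also fails if it takes over 51 s, if anything falls off the work surface, if the arm or the gripper's body presses on something with over 40 N, if the wrist force passes 120 N, or if a joint passes its speed limit or range.

### The arm

A 7-joint arm with a two-finger parallel gripper is mounted at the origin on the work surface. World frame = base frame: x ahead of the robot, y to its left, z up, the work surface at z = 0. Lengths are in m, angles in rad, forces in N, time in s.
With the tool pointing down it reaches from about 0.425 to 1.025 m from the base axis. Payload 3.6 kg.
Tool frame: the origin (TCP) lies on the centre line of the jaws, within the pads' length; the fingertips stand 8 mm ahead of it and the grasp point (between the pads) lies 11 mm behind it; z points along the fingers, y is the line along which they close (so a half turn about z gives the same grasp; the last joint's range is limited). The gripper opens to 85 mm and grips with 20 to 120 N. Pads are 22 mm wide; open, the fingers measure 114 mm over their backs; the gripper's body (76 mm by 85 mm) begins 54 mm behind the grasp point. The pads swing forward as they close: fully open they stand 13 mm farther back than shut.
Start: joints at [-1.24, 0.591, 0.048, 1.609, -0.033, 0.943, -0.034], TCP at [0.299, 0.661, 0.213] pointing down, gripper open.
Joint ranges: [-2.69, 2.69], [-0.47, 2.24], [-1.27, 1.36], [0.19, 2.51], [-1.53, 4.68], [0.08, 2.07], [-3.09, 3.09]. Speed limits (rad/s): [2.57, 2.57, 3.14, 3.14, 3.14, 3.14, 3.14].

### API

Orientations are given as a rotation vector (axis times angle).
In Python, from station import status, optics, ticket gives the robot as it stands.
- The arm moves only by the tool send_rows, never from a script. Its argument "series" is a list of rows, each a list of 3 entries, a list of its own where there are three numbers: the shift along the tool's x, y, z in m, then the turn, a rotation vector about the tool's x, y, z in degrees, then the finger opening in m, from 0 to 0.0854. In form: [[[tx, ty, tz], [wx, wy, wz], jaw], ...]. A call has 1 to 8 rows; each row is the pose to reach, as a shift and turn from the pose commanded when the call began, along the tool's axes at that moment; what a row does not reach only later rows make up. A row lasts 1/12 s, in which the tool goes at most 41.7 mm and 7.16 degrees, less where a joint would pass 70% of its speed; a pose out of reach is approached as far as the arm can. A call with a gripper value outside its range is refused whole. The fingers move at their own pace and stop on an object; "newtons" is the grip in N (left out, the last holds). Time passes only in rows, so rows that repeat a pose let the fingers close. It gives the time, the measured TCP pose, the force, the opening and the grip force at its end, in the units of the state.
- status.sense(): the state, without advancing time (a new reading comes with each control period).
- optics.grab_frame(name): name is "scene" or "top" or "wrist"; returns a dict with "img" (384x512x3 uint8, blue, green, red), "camera_matrix" (3x3 intrinsics, pixels), "xyz" and "attitude" of the camera in the world. Camera axes: x right, y up, looking along -z (the intrinsics and any distortion apply to the point x, -y, -z); pixel columns grow to the right and rows downward; lengths in m; the calibration is good to about 2 mm. A picture is of the moment at which its call begins. There is no depth.
- ticket.hand_in(): hands the job in; it is judged then, once.
The state is a dict: "t": time; "joints": joint angles; "dq": joint speeds; "effort": joint torques, N m; "ee_pos": TCP position; "orientation": TCP orientation; "ft_force": force on the tool from outside, world axes, zero at the start; "wrist_torque": the same for the moment, N m; "grip_width": opening from 0.0 (shut) to 1.0 (fully open); "grasp_force": force on a finger pad.
Only numpy, scipy, OpenCV 4.12 (cv2) and the standard library are available. Lean on these libraries where they do the work, as an engineer would, in place of code of your own. Each camera call takes 0.05 s, during which the arm holds its last target. There are 200 camera calls.

## Working session

There is one attempt and no reset: what is moved stays moved. The work goes in short steps, Python scripts to look and compute and a tool call to move; the robot and the scene stay as the last step left them, time stands still between calls to the robot, and variables do not carry over. Pictures are saved under pics/ and viewed, at most 10 in all, crops included, and the job is handed in when it is done.

Besides the shell and the picture viewer there is one more tool, called after ">>>" as a command line: name --argument value ..., lists and objects as JSON in quotes. send_rows: Moves the arm, as the interface text tells. Its arguments: {"type":"object","properties":{"series":{"type":"array"},"newtons":{"type":"number"}},"required":["series"]}

```bash
mkdir -p pics; python3 - <<'E'
from station import status, optics
import cv2,numpy as np
s=status.sense(); print({k:np.round(v,3).tolist() for k,v in s.items()})
for n in ("scene","top"):
    f=optics.grab_frame(n); cv2.imwrite(f"pics/{n}0.png",f["img"]); np.savez(f"pics/{n}0.npz",**f)
    print(n,np.round(f["camera_matrix"],1).tolist(),f["xyz"],f["attitude"],f.keys())
E
```

```text
{'t': 0.0, 'joints': [-1.239, 0.592, 0.048, 1.61, -0.033, 0.943, -0.034], 'dq': [0.001, 0.001, -0.0, -0.001, 0.002, 0.0, -0.0], 'effort': [-0.0, -54.87, 1.546, -19.813, 0.009, 0.009, -0.0], 'ee_pos': [0.298, 0.66, 0.212], 'orientation': [-0.662, -3.071, 0.003], 'ft_force': [0.462, -0.334, 0.578], 'wrist_torque': [0.016, -0.012, 0.0], 'grasp_force': 0.0, 'grip_width': 0.998}
scene [[384.6, 0.0, 254.0], [0.0, 384.6, 192.0], [0.0, 0.0, 1.0]] [1.01251038 0.48297411 0.68944635] [0.38964606 0.89586475 2.2028002 ] dict_keys(['img', 'camera_matrix', 'xyz', 'attitude'])
top [[358.3, 0.0, 250.4], [0.0, 358.3, 194.0], [0.0, 0.0, 1.0]] [0.41410664 0.01968074 0.82348447] [ 0.16480478 -0.1242412  -1.54732362] dict_keys(['img', 'camera_matrix', 'xyz', 'attitude'])
```

View pics/scene0.png

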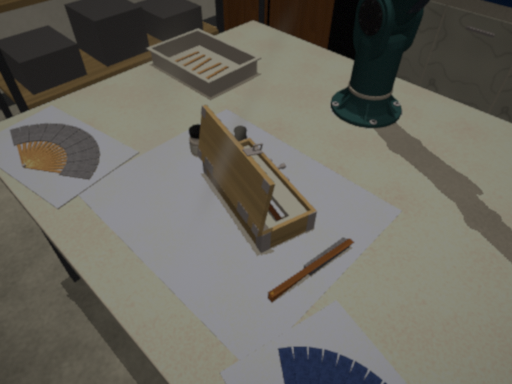

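View pics/top0.png

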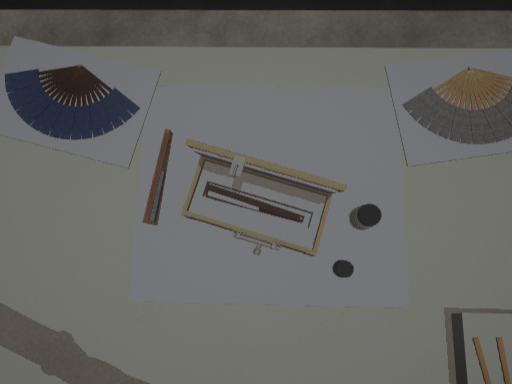

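The scene view shows the lid standing open. In the top view the case spans about (184,214)–(316,252) at the front, with the knob at (257,251), jar (368,216), loupe (343,268) and spare fan (158,178). I'll enlarge the case.

```bash
python3 - <<'E'
import cv2
a=cv2.imread("pics/top0.png")[130:280,170:370]
cv2.imwrite("pics/topc.png",cv2.convertScaleAbs(cv2.resize(a,None,fx=4,fy=4,interpolation=cv2.INTER_CUBIC),alpha=1.6))
E
```

```text
(no output)
```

View pics/topc.png

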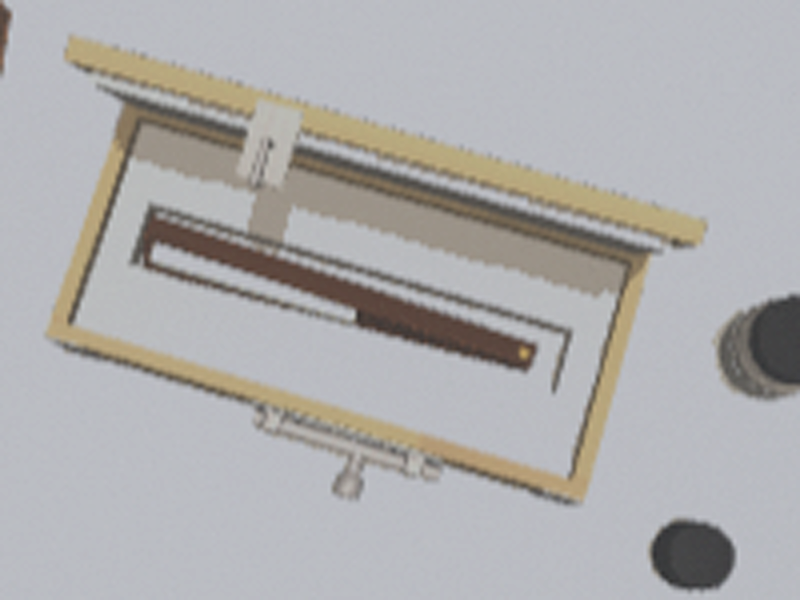

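```bash
cat > h.py <<'E'
import numpy as np
from scipy.spatial.transform import Rotation as R
from scipy.optimize import least_squares
def cam(f):
    f=np.load(f); return f["camera_matrix"],f["xyz"],R.from_rotvec(f["attitude"])
def proj(c,P):
    K,t,r=c; q=r.inv().apply(np.atleast_2d(P)-t)*[1,-1,-1]; q=q@K.T; return q[:,:2]/q[:,2:]
def back(c,uv,z):
    K,t,r=c; d=r.apply(np.linalg.inv(K)@[*uv,1]*[1,-1,-1]); return t+d*(z-t[2])/d[2]
E
python3 - <<'E'
from h import *
top=cam("pics/top0.npz"); sc=cam("pics/scene0.npz")
cr=lambda u,v:(170+(u+.5)/4-.5,130+(v+.5)/4-.5)
uv=np.array([cr(48,335),cr(583,500),cr(348,487),cr(72,36),cr(706,222),cr(66,62),cr(697,246)])
def model(p):
    x,y,w,a=p; L=lambda d,yy,h:[.07-d*np.cos(a)+h*np.sin(a),yy,.06+d*np.sin(a)+h*np.cos(a)]
    P=np.array([[-.07,.15,.06],[-.07,-.15,.06],[-.098,-.03,.044],L(.14,.15,.012),L(.14,-.15,.012),L(.14,.15,0),L(.14,-.15,0)])
    return R.from_euler('z',w).apply(P)+[x,y,0]
s=least_squares(lambda p:(proj(top,model(p))-uv).ravel(),[.5,0,-.2,1.6])
print(s.x,np.round(s.fun.reshape(-1,2),1).tolist()); print(np.round(model(s.x),3).tolist())
print("scene",np.round(proj(sc,model(s.x))).tolist())
print("jar",back(top,(368,214.5),.075),"loupe",back(top,cr(697,552),.04),"spare",back(top,(170,131),.022),back(top,(150,223),.022))
E
```

```text
[ 0.53753122  0.02654147 -0.27966148  1.37926803] [[-0.7, -0.1], [0.3, 0.3], [0.4, -0.4], [-0.6, -0.1], [0.6, -0.0], [-1.0, -0.4], [0.9, 0.5]]
[[0.512, 0.19, 0.06], [0.429, -0.098, 0.06], [0.435, 0.025, 0.044], [0.632, 0.155, 0.2], [0.549, -0.133, 0.2], [0.621, 0.159, 0.197], [0.538, -0.13, 0.197]]
scene [[315.0, 210.0], [249.0, 137.0], [281.0, 164.0], [269.0, 184.0], [201.0, 104.0], [274.0, 183.0], [206.0, 104.0]]
jar [ 0.51406735 -0.20570507  0.075     ] loupe [ 0.40384933 -0.16081406  0.04      ] spare [0.71202539 0.2356626  0.022     ] [0.49315234 0.26747396 0.022     ]
```

```bash
cat >> h.py <<'E'
C=R.from_euler('z',-0.27966); O=np.array([.53753,.02654,0])
WT=R.from_matrix(np.array([C.apply([-1,0,0]),C.apply([0,1,0]),[0,0,-1]]).T)
def go(pts):
    from station import status
    s=status.sense(); r=R.from_rotvec(s["orientation"]); p=np.array(s["ee_pos"])
    print("t",round(s["t"],2),"case pos",C.inv().apply(p-O).round(4),"turn",(r.inv()*WT).as_rotvec(degrees=True).round(2),"F",C.inv().apply(s["ft_force"]).round(1))
    for q in pts: print(q,r.inv().apply(C.apply(q)+O-p).round(4))
E
python3 -c "
from h import *
go([(.13,0,.29),(.11,0,.29),(.11,0,.185)])"
```

```text
t 0.1 case pos [-0.4046  0.5427  0.2122] turn [-0.11 -0.   -8.31] F [0.1 0.4 0.5]
(0.13, 0, 0.29) [-0.6074 -0.4599 -0.0768]
(0.11, 0, 0.29) [-0.5876 -0.4628 -0.0768]
(0.11, 0, 0.185) [-0.5876 -0.4626  0.0282]
```

>>> send_rows --series '[[[0, 0, -0.04], [0, 0, -2], 0], [[-0.02, -0.015, -0.07], [0, 0, -4], 0], [[-0.05, -0.038, -0.077], [0, 0, -8.3], 0], [[-0.08, -0.061, -0.077], [0, 0, -8.3], 0], [[-0.11, -0.083, -0.077], [0, 0, -8.3], 0], [[-0.14, -0.106, -0.077], [0, 0, -8.3], 0], [[-0.17, -0.129, -0.077], [0, 0, -8.3], 0], [[-0.2, -0.151, -0.077], [0, 0, -8.3], 0]]' --newtons 20

```text
t: 0.77
ee_pos: [0.4191, 0.4383, 0.2898]
orientation: [-0.438, -3.11, 0.001]
ft_force: [1.0, -0.9, -0.1]
grip_width: 0.002
grasp_force: 0.0
```

```bash
python3 -c "
from h import *
go([(.13,0,.29),(.11,0,.29),(.11,0,.185)])"
```

```text
t 0.77 case pos [-0.2275  0.3631  0.2898] turn [-0.06 -0.02 -0.01] F [ 1.2 -0.6 -0.1]
(0.13, 0, 0.29) [-3.576e-01 -3.630e-01  1.000e-04]
(0.11, 0, 0.29) [-3.376e-01 -3.630e-01  1.000e-04]
(0.11, 0, 0.185) [-0.3376 -0.3629  0.1051]
```

>>> send_rows --series '[[[-0.028, -0.028, 0], [0, 0, 0], 0], [[-0.056, -0.056, 0], [0, 0, 0], 0], [[-0.084, -0.084, 0], [0, 0, 0], 0], [[-0.112, -0.112, 0], [0, 0, 0], 0], [[-0.14, -0.14, 0], [0, 0, 0], 0], [[-0.168, -0.168, 0], [0, 0, 0], 0], [[-0.196, -0.196, 0], [0, 0, 0], 0], [[-0.224, -0.224, 0], [0, 0, 0], 0]]'

```text
t: 1.43
ee_pos: [0.5724, 0.1615, 0.2899]
orientation: [-0.438, -3.11, 0.0]
ft_force: [1.3, 0.4, -0.3]
grip_width: -0.002
grasp_force: 0.0
```

>>> send_rows --series '[[[-0.028, -0.028, 0], [0, 0, 0], 0], [[-0.056, -0.056, 0], [0, 0, 0], 0], [[-0.084, -0.084, 0], [0, 0, 0], 0], [[-0.11, -0.112, 0], [0, 0, 0], 0], [[-0.115, -0.139, 0.02], [0, 0, 0], 0], [[-0.115, -0.139, 0.05], [0, 0, 0], 0], [[-0.115, -0.139, 0.08], [0, 0, 0], 0], [[-0.115, -0.139, 0.105], [0, 0, 0], 0]]'

```text
t: 2.1
ee_pos: [0.6433, -0.0032, 0.1831]
orientation: [-0.441, -3.109, 0.001]
ft_force: [-1.0, 0.6, 0.5]
grip_width: 0.0
grasp_force: 0.0
```

```bash
python3 - <<'E'
from h import *
from station import optics
import cv2
f=optics.grab_frame("scene"); np.savez("pics/scene1.npz",**f)
cv2.imwrite("pics/scene1.png",cv2.convertScaleAbs(cv2.resize(f["img"][60:260,140:380],None,fx=3,fy=3),alpha=1.6))
pts=[]
for a in [1.38,1.3,1.2,1.1,1.0,.9,.8,.7,.6,.5,.4,.3,.2,.1,0]:
    d,h=.115,.012; pts.append((round(.07-d*np.cos(a)+h*np.sin(a)+.011,4),0,round(.06+d*np.sin(a)+h*np.cos(a)+.008,4)))
go(pts)
E
```

```text
t 2.15 case pos [0.1061 0.0004 0.178 ] turn [-0.21 -0.61 -0.06] F [-0.4  0.2 -2.8]
(np.float64(0.071), 0, np.float64(0.1832)) [ 0.0352 -0.0004 -0.0048]
(np.float64(0.0618), 0, np.float64(0.182)) [ 0.0444 -0.0004 -0.0035]
(np.float64(0.0505), 0, np.float64(0.1795)) [ 0.0556 -0.0004 -0.0009]
(np.float64(0.0395), 0, np.float64(0.1759)) [ 0.0666 -0.0004  0.0028]
(np.float64(0.029), 0, np.float64(0.1713)) [ 0.077  -0.0004  0.0075]
(np.float64(0.0189), 0, np.float64(0.1655)) [ 0.0871 -0.0004  0.0134]
(np.float64(0.0095), 0, np.float64(0.1589)) [ 0.0964 -0.0004  0.0201]
(np.float64(0.0008), 0, np.float64(0.1513)) [ 0.105  -0.0004  0.0278]
(np.float64(-0.0071), 0, np.float64(0.1428)) [ 0.1128 -0.0004  0.0364]
(np.float64(-0.0142), 0, np.float64(0.1337)) [ 0.1198 -0.0003  0.0456]
(np.float64(-0.0202), 0, np.float64(0.1238)) [ 0.1257 -0.0003  0.0555]
(np.float64(-0.0253), 0, np.float64(0.1134)) [ 0.1307 -0.0003  0.066 ]
(np.float64(-0.0293), 0, np.float64(0.1026)) [ 0.1346 -0.0002  0.0768]
(np.float64(-0.0322), 0, np.float64(0.0914)) [ 0.1374 -0.0002  0.088 ]
(np.float64(-0.034), 0, np.float64(0.08)) [ 0.1391 -0.0002  0.0995]
```

View pics/scene1.png

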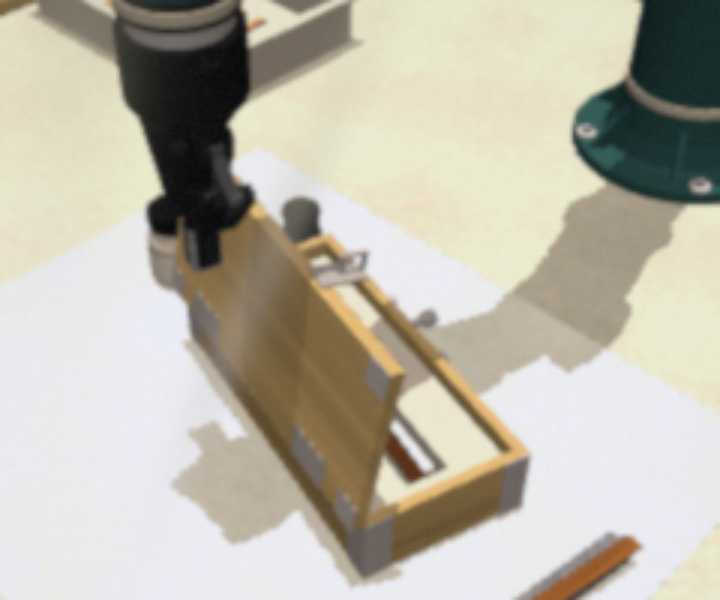

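The picture shows the closed fingers at about (205,245), behind the lid near its upper edge; the jar and loupe stand undisturbed. Next I swing the lid down.

>>> send_rows --series '[[[0.02, 0, 0.001], [0, 0, 0], 0], [[0.038, 0, 0.002], [0, 0, 0], 0], [[0.045, 0, 0.002], [0, 0, 0], 0], [[0.05, 0, 0.003], [0, 0, 0], 0], [[0.055, 0, 0.004], [0, 0, 0], 0], [[0.061, 0, 0.0055], [0, 0, 0], 0], [[0.066, 0, 0.007], [0, 0, 0], 0], [[0.072, 0, 0.009], [0, 0, 0], 0]]'

```text
t: 2.82
ee_pos: [0.5796, 0.017, 0.1795]
orientation: [0.438, 3.101, 0.001]
ft_force: [0.3, -1.8, 16.8]
grip_width: 0.0
grasp_force: 8.3
```

```bash
python3 -c "
from h import *
go([])"
```

```text
t 2.82 case pos [0.0431 0.0025 0.1795] turn [ 0.13  0.53 -0.07] F [ 0.8 -1.7 16.8]
```

```bash
python3 - <<'E'
from h import *
from station import optics
import cv2
f=optics.grab_frame("scene"); g=optics.grab_frame("top"); go([])
a=cv2.resize(f["img"][80:230,170:370],None,fx=2,fy=3); b=cv2.resize(g["img"][130:280,170:370],None,fx=2,fy=3)
cv2.imwrite("pics/s2.png",cv2.convertScaleAbs(np.hstack([a,b]),alpha=1.6))
E
```

```text
t 2.92 case pos [0.0412 0.0025 0.1792] turn [ 0.11  0.34 -0.05] F [-0.6 -1.  12.2]
```

View pics/s2.png

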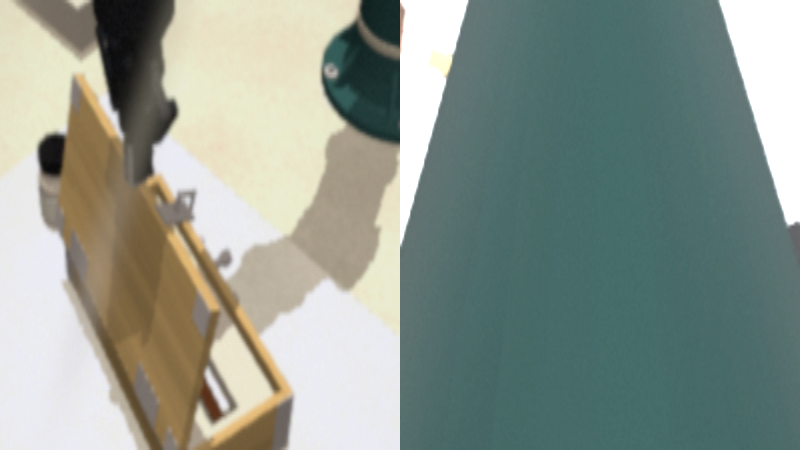

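```bash
python3 - <<'E'
from h import *
sc=cam("pics/scene1.npz")
def px(P): u=proj(sc,C.apply(P)+O)-[170,80]; return (u*[2,3]).round().tolist()
print("tip",px([[.041+dx,.0025+dy,.1712] for dx in(-.011,.011) for dy in (-.014,.014)]))
for a in (1.0,1.1,1.2,1.3,1.4): print(a,px([[.07-.14*np.cos(a)+h*np.sin(a),y,.06+.14*np.sin(a)+h*np.cos(a)] for h in(.012,0) for y in (.15,0,-.15)]))
E
```

```text
tip [[139.0, 192.0], [151.0, 213.0], [121.0, 201.0], [133.0, 223.0]]
1.0 [[243.0, 303.0], [165.0, 175.0], [102.0, 73.0], [251.0, 305.0], [173.0, 178.0], [110.0, 76.0]]
1.1 [[232.0, 303.0], [154.0, 174.0], [92.0, 71.0], [241.0, 303.0], [163.0, 175.0], [101.0, 73.0]]
1.2 [[220.0, 305.0], [143.0, 174.0], [82.0, 70.0], [230.0, 304.0], [153.0, 174.0], [91.0, 71.0]]
1.3 [[208.0, 308.0], [131.0, 176.0], [71.0, 71.0], [218.0, 306.0], [141.0, 175.0], [80.0, 71.0]]
1.4 [[195.0, 314.0], [119.0, 180.0], [60.0, 74.0], [206.0, 310.0], [130.0, 177.0], [69.0, 72.0]]
```

```bash
python3 - <<'E'
from h import *
from station import optics
import cv2
sc=cam("pics/scene1.npz")
for z in (.16,.17,.18,.19,.2): print(z,((proj(sc,C.apply([[.106+dx,.0+dy,z] for dx in(-.011,.011) for dy in (-.014,.014)])+O)-[140,60])*3).round().tolist())
f=optics.grab_frame("scene");w=optics.grab_frame("wrist")
a=cv2.resize(f["img"][110:185,205:280],(450,450),interpolation=cv2.INTER_CUBIC); b=cv2.resize(w["img"],(350,450))
cv2.imwrite("pics/s3.png",cv2.convertScaleAbs(np.hstack([a,b]),alpha=1.8,beta=20))
E
```

```text
0.16 [[215.0, 290.0], [233.0, 313.0], [187.0, 300.0], [204.0, 324.0]]
0.17 [[214.0, 279.0], [232.0, 302.0], [186.0, 289.0], [203.0, 313.0]]
0.18 [[213.0, 268.0], [231.0, 291.0], [184.0, 278.0], [202.0, 301.0]]
0.19 [[212.0, 257.0], [230.0, 280.0], [183.0, 267.0], [200.0, 290.0]]
0.2 [[211.0, 245.0], [229.0, 268.0], [182.0, 255.0], [199.0, 278.0]]
```

View pics/s3.png

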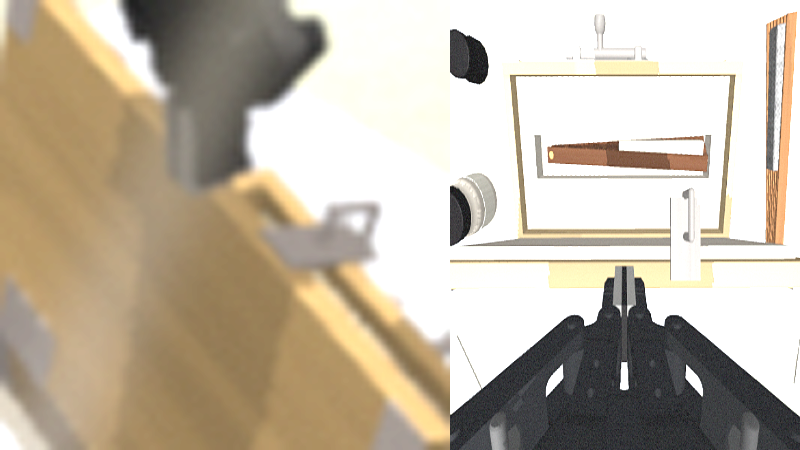

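Scene crop: the fingertips sit on the lid's upper edge at about (205,185), not behind it, so they stand roughly 18 mm higher than assumed. The wrist view shows the lid edge just ahead of the tips at (625,267). I'll lift off, back away, go lower and push again.

>>> send_rows --series '[[[0, 0, -0.012], [0, 0, 0], 0], [[-0.015, 0, -0.018], [0, 0, 0], 0], [[-0.045, 0, -0.018], [0, 0, 0], 0], [[-0.07, 0, -0.01], [0, 0, 0], 0], [[-0.07, 0, 0.01], [0, 0, 0], 0], [[-0.07, 0, 0.026], [0, 0, 0], 0], [[-0.06, 0, 0.026], [0, 0, 0], 0], [[-0.05, 0, 0.026], [0, 0, 0], 0]]'

```text
t: 3.68
ee_pos: [0.622, 0.0041, 0.1494]
orientation: [-0.439, -3.109, 0.001]
ft_force: [-0.2, -0.4, 0.3]
grip_width: -0.001
grasp_force: 0.0
```

>>> send_rows --series '[[[0.008, 0, 0], [0, 0, 0], 0], [[0.016, 0, 0], [0, 0, 0], 0], [[0.024, 0, 0], [0, 0, 0], 0], [[0.03, 0, 0], [0, 0, 0], 0], [[0.035, 0, 0], [0, 0, 0], 0], [[0.04, 0, 0], [0, 0, 0], 0]]'

```text
t: 4.18
ee_pos: [0.5868, 0.015, 0.1514]
orientation: [0.438, 3.105, 0.001]
ft_force: [4.8, -1.4, -0.4]
grip_width: 0.001
grasp_force: 1.7
```

```bash
python3 - <<'E'
from h import *
from station import optics
import cv2
go([])
f=optics.grab_frame("scene");w=optics.grab_frame("wrist")
a=cv2.resize(f["img"][80:230,170:370],None,fx=2,fy=3); b=cv2.resize(w["img"],(350,450))
cv2.imwrite("pics/s4.png",cv2.convertScaleAbs(np.hstack([a,b]),alpha=1.6))
E
```

```text
t 4.18 case pos [0.0506 0.0025 0.1514] turn [ 0.07  0.32 -0.03] F [ 5.  -0.  -0.4]
```

View pics/s4.png

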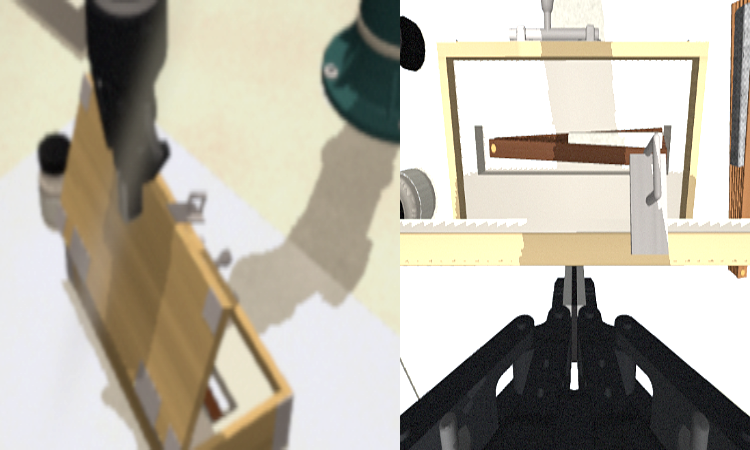

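Now the tip presses on the outer face (scene (130,215)) and the lid is coming down with about 5 N. I'll continue along the arc.

>>> send_rows --series '[[[0.005, 0, 0], [0, 0, 0], 0], [[0.01, 0, 0.001], [0, 0, 0], 0], [[0.015, 0, 0.0025], [0, 0, 0], 0], [[0.0205, 0, 0.005], [0, 0, 0], 0], [[0.0255, 0, 0.0075], [0, 0, 0], 0], [[0.0305, 0, 0.0105], [0, 0, 0], 0], [[0.0355, 0, 0.014], [0, 0, 0], 0], [[0.04, 0, 0.017], [0, 0, 0], 0]]'

```text
t: 4.95
ee_pos: [0.5454, 0.0265, 0.1328]
orientation: [-0.438, -3.11, 0.0]
ft_force: [3.0, -0.5, 0.1]
grip_width: 0.0
grasp_force: 1.5
```

>>> send_rows --series '[[[0.0045, 0, 0.004], [0, 0, 0], 0], [[0.0085, 0, 0.0075], [0, 0, 0], 0], [[0.0125, 0, 0.0115], [0, 0, 0], 0], [[0.0165, 0, 0.016], [0, 0, 0], 0], [[0.02, 0, 0.0205], [0, 0, 0], 0], [[0.0235, 0, 0.025], [0, 0, 0], 0], [[0.0265, 0, 0.03], [0, 0, 0], 0], [[0.0295, 0, 0.035], [0, 0, 0], 0]]'

```text
t: 5.62
ee_pos: [0.5166, 0.0347, 0.0975]
orientation: [-0.438, -3.109, 0.0]
ft_force: [-0.1, 0.2, 2.8]
grip_width: -0.002
grasp_force: 1.5
```

```bash
python3 -c "
from h import *
go([])"
```

```text
t 5.62 case pos [-0.0224  0.0021  0.0975] turn [-0.02 -0.12 -0.  ] F [-0.1  0.2  2.8]
```

>>> send_rows --series '[[[0.003, 0, 0.005], [0, 0, 0], 0], [[0.005, 0, 0.01], [0, 0, 0], 0], [[0.007, 0, 0.0155], [0, 0, 0], 0], [[0.009, 0, 0.021], [0, 0, 0], 0], [[0.0105, 0, 0.0265], [0, 0, 0], 0], [[0.012, 0, 0.032], [0, 0, 0], 0], [[0.013, 0, 0.036], [0, 0, 0], 0], [[0.014, 0, 0.04], [0, 0, 0], 0]]'

```text
t: 6.28
ee_pos: [0.5042, 0.0381, 0.0576]
orientation: [-0.438, -3.11, 0.0]
ft_force: [-0.9, -0.1, 3.2]
grip_width: -0.001
grasp_force: 1.4
```

>>> send_rows --series '[[[0, 0, 0.001], [0, 0, 0], 0], [[0, 0, 0.002], [0, 0, 0], 0], [[0, 0, 0.003], [0, 0, 0], 0], [[0, 0, 0.004], [0, 0, 0], 0], [[0, 0, 0.004], [0, 0, 0], 0]]'

```text
t: 6.7
ee_pos: [0.5047, 0.038, 0.0541]
orientation: [0.438, 3.11, -0.0]
ft_force: [0.5, -0.9, 0.1]
grip_width: -0.0
grasp_force: 0.0
```

```bash
python3 -c "
from h import *
go([])"
```

```text
t 6.7 case pos [-0.0347  0.002   0.0541] turn [-0.    0.04 -0.02] F [ 0.7 -0.8  0.1]
```

>>> send_rows --series '[[[0, 0, 0.001], [0, 0, 0], 0], [[0, 0, 0.002], [0, 0, 0], 0], [[0, 0, 0.003], [0, 0, 0], 0], [[0, 0, 0.003], [0, 0, 0], 0]]'

```text
t: 7.03
ee_pos: [0.505, 0.038, 0.0538]
orientation: [0.439, 3.11, 0.001]
ft_force: [-5.3, 0.4, 26.1]
grip_width: 0.0
grasp_force: 13.2
```

>>> send_rows --series '[[[0, 0, 0.001], [0, 0, 0], 0], [[0, 0, 0.002], [0, 0, 0], 0], [[0, 0, 0.002], [0, 0, 0], 0]]'

```text
t: 7.28
ee_pos: [0.5051, 0.0381, 0.0536]
orientation: [0.44, 3.109, 0.002]
ft_force: [-9.0, -0.1, 45.2]
grip_width: 0.001
grasp_force: 22.5
```

Firm stop reached (45 N, tip at 72 mm), so the lid is shut. Next I go to the knob's -y side.

>>> send_rows --series '[[[0, 0, -0.03], [0, 0, 0], 0], [[0.01, -0.01, -0.06], [0, 0, 0], 0], [[0.035, -0.035, -0.065], [0, 0, 0], 0], [[0.0615, -0.06, -0.065], [0, 0, 0], 0], [[0.0615, -0.068, -0.05], [0, 0, 0], 0], [[0.0615, -0.068, -0.04], [0, 0, 0], 0], [[0.0615, -0.068, -0.03], [0, 0, 0], 0], [[0.0615, -0.068, -0.03], [0, 0, 0], 0]]'

```text
t: 7.95
ee_pos: [0.4265, -0.0107, 0.0783]
orientation: [-0.44, -3.11, 0.001]
ft_force: [-0.6, 0.1, 0.8]
grip_width: -0.002
grasp_force: 0.0
```

```bash
python3 - <<'E'
from h import *
from station import optics
import cv2
go([(-.096,-.066,.02)])
f=optics.grab_frame("scene");w=optics.grab_frame("wrist")
a=cv2.resize(f["img"][80:230,170:370],None,fx=2,fy=3); b=cv2.resize(w["img"],(350,450))
cv2.imwrite("pics/s5.png",cv2.convertScaleAbs(np.hstack([a,b]),alpha=1.6))
E
```

```text
t 7.95 case pos [-0.0964 -0.0665  0.0783] turn [-0.04 -0.02 -0.07] F [-0.6 -0.   0.8]
(-0.096, -0.066, 0.02) [-0.0005  0.0005  0.0583]
```

View pics/s5.png

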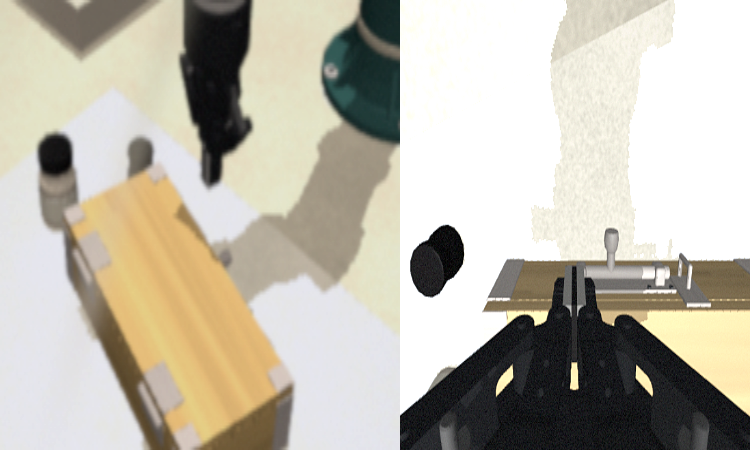

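The scene shows the lid shut flat. The wrist view shows the fingertips (573,268) to the -y side of the knob (611,240), clear of loupe and jar. Next I descend and push.

>>> send_rows --series '[[[0, 0, 0.02], [0, 0, 0], 0], [[0, 0, 0.04], [0, 0, 0], 0], [[0, 0, 0.05], [0, 0, 0], 0], [[0, 0, 0.058], [0, 0, 0], 0], [[0, 0, 0.058], [0, 0, 0], 0]]'

```text
t: 8.47
ee_pos: [0.4268, -0.0101, 0.0205]
orientation: [-0.438, -3.11, 0.0]
ft_force: [-0.3, 0.1, -0.3]
grip_width: -0.002
grasp_force: 0.0
```

>>> send_rows --series '[[[0, 0.003, 0], [0, 0, 0], 0], [[0, 0.006, 0], [0, 0, 0], 0], [[0, 0.009, 0], [0, 0, 0], 0], [[0, 0.012, 0], [0, 0, 0], 0], [[0, 0.015, 0], [0, 0, 0], 0], [[0, 0.018, 0], [0, 0, 0], 0], [[0, 0.021, 0], [0, 0, 0], 0], [[0, 0.024, 0], [0, 0, 0], 0]]'

```text
t: 9.13
ee_pos: [0.4332, 0.0129, 0.0213]
orientation: [0.439, 3.111, -0.001]
ft_force: [0.1, -1.9, 1.4]
grip_width: 0.005
grasp_force: 1.1
```

```bash
python3 - <<'E'
from h import *
from station import optics
import cv2
go([(-.096,-.066,.02)])
w=optics.grab_frame("wrist")
cv2.imwrite("pics/s6.png",cv2.convertScaleAbs(w["img"],alpha=1.3))
E
```

```text
t 9.13 case pos [-0.0965 -0.0419  0.0213] turn [-0.02  0.01 -0.03] F [ 0.6 -1.8  1.4]
(-0.096, -0.066, 0.02) [-0.0005 -0.0241  0.0013]
```

View pics/s6.png

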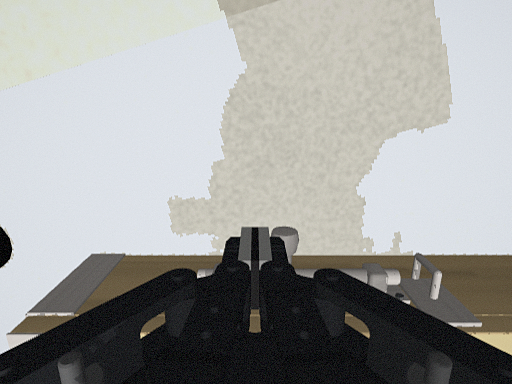

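The fingertip (255,240) touches the knob (285,238) with about 2 N, so I keep pushing.

>>> send_rows --series '[[[0, 0.003, 0], [0, 0, 0], 0], [[0, 0.006, 0], [0, 0, 0], 0], [[0, 0.009, 0], [0, 0, 0], 0], [[0, 0.012, 0], [0, 0, 0], 0], [[0, 0.015, 0], [0, 0, 0], 0], [[0, 0.018, 0], [0, 0, 0], 0], [[0, 0.021, 0], [0, 0, 0], 0], [[0, 0.024, 0], [0, 0, 0], 0]]'

```text
t: 9.85
ee_pos: [0.44, 0.0363, 0.0212]
orientation: [0.438, 3.111, 0.0]
ft_force: [-0.8, -1.8, 1.2]
grip_width: 0.0
grasp_force: 1.5
```

>>> send_rows --series '[[[0, 0.002, 0], [0, 0, 0], 0], [[0, 0.004, 0], [0, 0, 0], 0], [[0, 0.006, 0], [0, 0, 0], 0], [[0, 0.006, 0], [0, 0, 0], 0]]'

```text
t: 10.18
ee_pos: [0.4417, 0.0423, 0.0212]
orientation: [0.437, 3.111, 0.0]
ft_force: [0.1, -1.1, 1.6]
grip_width: 0.004
grasp_force: 1.2
```

```bash
python3 -c "
from h import *
go([])"
```

```text
t 10.18 case pos [-0.0965 -0.0113  0.0212] turn [0.02 0.01 0.02] F [ 0.4 -1.   1.6]
```

>>> send_rows --series '[[[0, 0.001, 0], [0, 0, 0], 0], [[0, 0.002, 0], [0, 0, 0], 0], [[0, 0.003, 0], [0, 0, 0], 0], [[0, 0.003, 0], [0, 0, 0], 0]]'

```text
t: 10.52
ee_pos: [0.4422, 0.0444, 0.0212]
orientation: [-0.439, -3.111, 0.001]
ft_force: [-0.4, -3.4, 2.9]
grip_width: -0.003
grasp_force: 1.7
```

>>> send_rows --series '[[[0, 0.001, 0], [0, 0, 0], 0], [[0, 0.002, 0], [0, 0, 0], 0], [[0, 0.003, 0], [0, 0, 0], 0], [[0, 0.003, 0], [0, 0, 0], 0]]'

```text
t: 10.85
ee_pos: [0.4422, 0.045, 0.0212]
orientation: [-0.443, -3.109, 0.004]
ft_force: [-2.1, -7.1, 4.0]
grip_width: -0.001
grasp_force: 4.0
```

>>> send_rows --series '[[[0, 0.002, 0], [0, 0, 0], 0], [[0, 0.004, 0], [0, 0, 0], 0], [[0, 0.004, 0], [0, 0, 0], 0]]'

```text
t: 11.1
ee_pos: [0.4424, 0.0466, 0.0215]
orientation: [-0.446, -3.107, 0.008]
ft_force: [-2.3, -12.6, 10.6]
grip_width: 0.001
grasp_force: 16.1
```

```bash
python3 - <<'E'
from h import *
from station import optics
import cv2
go([])
w=optics.grab_frame("wrist")
cv2.imwrite("pics/s7.png",cv2.convertScaleAbs(w["img"],alpha=1.3))
E
```

```text
t 11.1 case pos [-0.097  -0.007   0.0215] turn [-0.3  -0.09 -0.32] F [  1.2 -12.8  10.6]
```

View pics/s7.png

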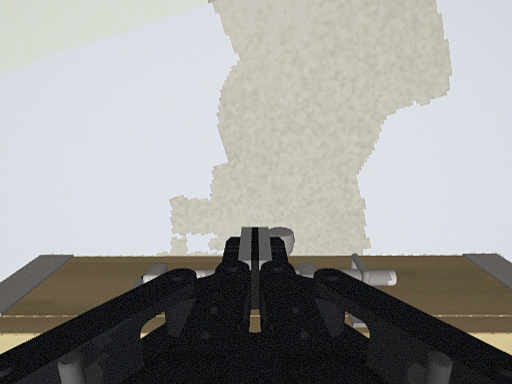

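The wrist view shows the bolt rod (395,277) well through the keeper (357,275), against a firm stop. I'll draw clear now.

>>> send_rows --series '[[[0, -0.01, 0], [0, 0, 0], 0], [[0, -0.022, 0], [0, 0, 0], 0], [[0, -0.025, -0.02], [0, 0, 0], 0], [[0, -0.025, -0.05], [0, 0, 0], 0], [[0, -0.025, -0.09], [0, 0, 0], 0], [[0, -0.025, -0.13], [0, 0, 0], 0], [[0, -0.025, -0.17], [0, 0, 0], 0], [[0, -0.025, -0.17], [0, 0, 0], 0]]'

```text
t: 11.82
ee_pos: [0.4422, 0.0286, 0.1975]
orientation: [0.435, 3.098, 0.008]
ft_force: [1.1, -0.7, 0.3]
grip_width: 0.002
grasp_force: 0.0
```

```bash
python3 - <<'E'
from h import *
from station import optics
import cv2
go([])
w=optics.grab_frame("wrist")["img"]; f=optics.grab_frame("scene")["img"]
cv2.imwrite("pics/s8.png",cv2.convertScaleAbs(np.hstack([cv2.resize(f[80:250,170:370],(400,450)),cv2.resize(w,(400,450))]),alpha=1.5))
E
```

```text
t 11.82 case pos [-0.0922 -0.0243  0.1975] turn [0.41 0.7  0.04] F [ 1.3 -0.4  0.3]
```

View pics/s8.png

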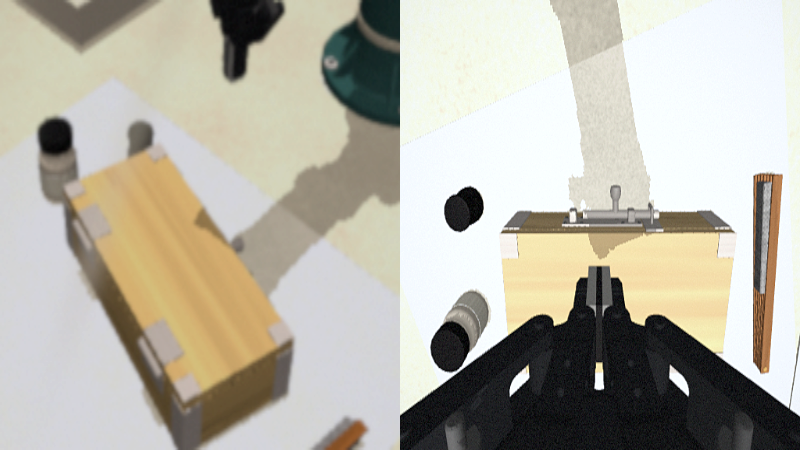

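The scene shows the lid shut, jar, loupe and spare fan undisturbed. In the wrist view the knob is at (615,195), between guides at (573,213) and (632,213). I'll check the bolt travel by projection.

```bash
python3 - <<'E'
from h import *
from station import optics
import cv2
f=optics.grab_frame("wrist"); c=(f["camera_matrix"],f["xyz"],R.from_rotvec(f["attitude"]))
for y in (-.03,0,.005): print(y,proj(c,C.apply([[-.098,y,.04],[-.07-.035,y,.04]])+O).round(1).tolist())
print("guides, corners",proj(c,C.apply([[-.078,-.06,.045],[-.078,.02,.045],[-.07,.15,.072],[-.07,-.15,.072]])+O).round(1).tolist())
g=f["img"].astype(int).min(2)
for v in range(155,186,3): print(v,g[v,262:292:1].tolist())
E
```

```text
-0.03 [[248.5, 169.0], [248.5, 162.4]]
0 [[277.0, 169.0], [277.1, 162.5]]
0.005 [[281.7, 169.0], [281.9, 162.5]]
guides, corners [[220.1, 188.5], [295.8, 188.6], [431.7, 204.0], [125.3, 203.7]]
155 [135, 137, 141, 143, 137, 137, 137, 140, 142, 142, 139, 138, 139, 135, 138, 139, 140, 140, 140, 136, 132, 135, 133, 134, 141, 139, 137, 137, 142, 142]
158 [143, 140, 140, 142, 139, 136, 141, 139, 139, 140, 134, 136, 138, 141, 142, 139, 137, 136, 139, 140, 137, 141, 144, 144, 137, 135, 137, 141, 141, 137]
161 [140, 143, 135, 137, 139, 143, 143, 146, 143, 142, 143, 143, 142, 146, 148, 143, 139, 139, 135, 141, 143, 138, 135, 137, 144, 147, 141, 138, 133, 138]
164 [143, 147, 140, 139, 140, 140, 137, 135, 142, 133, 82, 60, 57, 56, 58, 55, 55, 56, 58, 50, 69, 84, 118, 140, 140, 138, 136, 140, 139, 136]
167 [143, 136, 141, 140, 133, 142, 148, 143, 152, 73, 77, 87, 95, 101, 108, 115, 124, 114, 112, 106, 98, 85, 69, 151, 147, 141, 140, 136, 142, 143]
170 [143, 139, 141, 142, 143, 141, 135, 138, 150, 76, 80, 92, 95, 103, 109, 111, 118, 112, 107, 102, 97, 88, 84, 147, 142, 134, 136, 138, 140, 140]
173 [142, 143, 137, 136, 135, 139, 139, 139, 145, 132, 72, 80, 93, 101, 108, 107, 106, 99, 99, 100, 85, 79, 130, 141, 141, 141, 138, 140, 138, 139]
176 [141, 148, 141, 135, 136, 137, 140, 141, 140, 143, 147, 130, 72, 84, 91, 92, 95, 89, 87, 85, 136, 140, 139, 138, 138, 137, 138, 139, 135, 139]
179 [139, 141, 140, 142, 139, 139, 135, 141, 139, 140, 146, 152, 73, 92, 105, 112, 117, 102, 86, 102, 142, 143, 140, 139, 140, 142, 145, 141, 137, 142]
182 [138, 139, 139, 139, 139, 141, 139, 140, 137, 139, 145, 136, 75, 95, 104, 116, 117, 104, 89, 93, 140, 140, 137, 141, 143, 142, 139, 141, 143, 143]
185 [85, 84, 83, 82, 85, 84, 86, 83, 87, 86, 87, 88, 81, 93, 105, 119, 114, 103, 90, 86, 84, 83, 85, 81, 82, 80, 81, 82, 87, 85]
```

The knob centre measures about 277.7 px, i.e. y ≈ 0–1 mm, so travel is only about 31 mm. It's probably short, with the tip riding high on the round knob, so I'll push again lower down.

```bash
python3 -c "
from h import *
go([(-.1,-.03,.06),(-.1,-.03,.012)])"
```

```text
t 11.97 case pos [-0.0969 -0.0261  0.1914] turn [0.06 0.02 0.07] F [ 0.7 -0.2  0.4]
(-0.1, -0.03, 0.06) [ 0.0031 -0.0041  0.1314]
(-0.1, -0.03, 0.012) [ 0.0032 -0.0041  0.1794]
```

>>> send_rows --series '[[[0.003, -0.006, 0.03], [0, 0, 0], 0], [[0.003, -0.009, 0.06], [0, 0, 0], 0], [[0.003, -0.009, 0.1], [0, 0, 0], 0], [[0.003, -0.009, 0.13], [0, 0, 0], 0], [[0.003, -0.009, 0.15], [0, 0, 0], 0], [[0.003, -0.009, 0.165], [0, 0, 0], 0], [[0.003, -0.009, 0.178], [0, 0, 0], 0], [[0.003, -0.009, 0.178], [0, 0, 0], 0]]'

```text
t: 12.63
ee_pos: [0.4286, 0.0195, 0.0096]
orientation: [-0.437, -3.102, 0.002]
ft_force: [-0.8, 0.1, -0.1]
grip_width: 0.002
grasp_force: 0.0
```

>>> send_rows --series '[[[0, 0.005, 0], [0, 0, 0], 0], [[0, 0.01, 0], [0, 0, 0], 0], [[0, 0.014, 0], [0, 0, 0], 0], [[0, 0.017, 0], [0, 0, 0], 0], [[0, 0.019, 0], [0, 0, 0], 0], [[0, 0.019, 0], [0, 0, 0], 0]]'

```text
t: 13.13
ee_pos: [0.4375, 0.0383, 0.0137]
orientation: [0.437, 3.11, 0.0]
ft_force: [-0.3, -1.2, 0.5]
grip_width: -0.0
grasp_force: 0.3
```

```bash
python3 -c "
from h import *
go([])"
```

```text
t 13.13 case pos [-0.0993 -0.0163  0.0137] turn [0.02 0.05 0.03] F [ 0.  -1.3  0.5]
```

>>> send_rows --series '[[[0, 0.001, 0], [0, 0, 0], 0], [[0, 0.002, 0], [0, 0, 0], 0], [[0, 0.003, 0], [0, 0, 0], 0], [[0, 0.003, 0], [0, 0, 0], 0]]'

```text
t: 13.47
ee_pos: [0.4381, 0.0404, 0.0134]
orientation: [0.439, 3.111, -0.0]
ft_force: [-0.1, -1.8, 3.0]
grip_width: 0.004
grasp_force: 1.6
```

>>> send_rows --series '[[[0, 0.001, 0], [0, 0, 0], 0], [[0, 0.002, 0], [0, 0, 0], 0], [[0, 0.003, 0], [0, 0, 0], 0], [[0, 0.003, 0], [0, 0, 0], 0]]'

```text
t: 13.8
ee_pos: [0.4381, 0.0408, 0.0134]
orientation: [-0.444, -3.109, 0.004]
ft_force: [-1.1, -7.2, 5.6]
grip_width: 0.003
grasp_force: 4.8
```

>>> send_rows --series '[[[0, 0.001, 0], [0, 0, 0], 0], [[0, 0.002, 0], [0, 0, 0], 0], [[0, 0.003, 0], [0, 0, 0], 0], [[0, 0.003, 0], [0, 0, 0], 0]]'

```text
t: 14.13
ee_pos: [0.438, 0.0411, 0.0134]
orientation: [-0.449, -3.108, 0.009]
ft_force: [-2.1, -14.8, 6.5]
grip_width: -0.002
grasp_force: 7.6
```

>>> send_rows --series '[[[0, 0.001, 0], [0, 0, 0], 0], [[0, 0.002, 0], [0, 0, 0], 0], [[0, 0.003, 0], [0, 0, 0], 0], [[0, 0.003, 0], [0, 0, 0], 0]]'

```text
t: 14.47
ee_pos: [0.438, 0.0413, 0.0134]
orientation: [-0.454, -3.106, 0.013]
ft_force: [-2.6, -19.3, 8.7]
grip_width: -0.003
grasp_force: 10.5
```

>>> send_rows --series '[[[0, -0.01, 0], [0, 0, 0], 0], [[0, -0.025, 0], [0, 0, 0], 0], [[0, -0.03, -0.02], [0, 0, 0], 0], [[0, -0.03, -0.05], [0, 0, 0], 0], [[0, -0.03, -0.09], [0, 0, 0], 0], [[0, -0.03, -0.13], [0, 0, 0], 0], [[0, -0.03, -0.17], [0, 0, 0], 0], [[0, -0.03, -0.17], [0, 0, 0], 0]]'

```text
t: 15.13
ee_pos: [0.4374, 0.0216, 0.1895]
orientation: [0.435, 3.098, 0.008]
ft_force: [0.9, -0.1, 0.2]
grip_width: -0.003
grasp_force: 0.0
```

```bash
python3 - <<'E'
from h import *
from station import optics
import cv2
optics.grab_frame("scene");optics.grab_frame("scene");optics.grab_frame("scene"); go([])
f=optics.grab_frame("wrist"); c=(f["camera_matrix"],f["xyz"],R.from_rotvec(f["attitude"]))
P=lambda L:proj(c,C.apply(L)+O).round(1).tolist()
print("knob .005",P([[-.105,.005,.04],[-.091,.005,.04]]),"guides",P([[-.0765,-.06,.048],[-.0765,.02,.048]]),"keeper",P([[-.08,.047,.048]]),"corners",P([[-.07,.15,.072],[-.07,-.15,.072],[-.07,.15,0],[-.07,-.15,0]]))
g=f["img"].astype(int).min(2)
for v in range(160,215,4): print(v,g[v,205:345:2].tolist())
print([ (v,[int(x) for x in np.where(abs(np.diff(g[v]))>25)[0]]) for v in (205,210,215,220)])
E
```

```text
t 15.28 case pos [-0.0996 -0.034   0.1834] turn [0.07 0.05 0.07] F [-0.6 -0.3 -0.2]
knob .005 [[291.3, 168.5], [290.8, 181.8]] guides [[227.6, 197.3], [305.9, 197.4]] keeper [[332.5, 194.2]] corners [[445.9, 211.6], [131.1, 211.1], [409.0, 190.9], [154.9, 190.5]]
160 [171, 168, 166, 169, 169, 164, 142, 143, 136, 142, 144, 139, 138, 132, 140, 142, 132, 136, 140, 141, 144, 140, 144, 138, 144, 144, 138, 138, 140, 141, 138, 133, 139, 135, 141, 138, 137, 145, 136, 141, 142, 142, 139, 132, 138, 142, 138, 144, 142, 141, 136, 133, 134, 138, 135, 134, 143, 137, 139, 169, 168, 168, 166, 168, 168, 168, 167, 167, 168, 169]
164 [168, 170, 168, 169, 170, 134, 140, 135, 139, 136, 137, 143, 138, 140, 141, 140, 144, 138, 139, 143, 137, 143, 141, 138, 143, 139, 136, 137, 143, 134, 137, 142, 143, 143, 143, 145, 145, 141, 136, 141, 137, 141, 141, 141, 143, 137, 142, 138, 138, 137, 138, 142, 142, 139, 144, 141, 137, 139, 138, 154, 168, 168, 170, 167, 166, 168, 166, 167, 168, 168]
168 [168, 166, 168, 166, 168, 158, 138, 143, 139, 139, 136, 144, 143, 142, 138, 136, 133, 138, 138, 144, 144, 141, 141, 141, 1
[... 3470 characters left out ...]
6, 55, 53, 53, 53, 52, 52, 55, 56, 53, 78, 75, 75, 73, 76, 76, 74, 73]
212 [98, 95, 100, 79, 101, 99, 98, 95, 97, 97, 101, 77, 97, 98, 79, 96, 94, 99, 83, 68, 70, 73, 73, 71, 77, 67, 71, 68, 69, 75, 70, 78, 73, 73, 76, 71, 71, 69, 75, 72, 70, 75, 72, 73, 71, 70, 71, 76, 72, 68, 65, 72, 94, 95, 93, 97, 70, 98, 70, 72, 95, 91, 84, 68, 83, 85, 85, 84, 84, 84]
[(205, [66, 67, 90, 91, 139, 140, 215, 218, 219, 232, 233, 243, 309, 314, 322, 437, 438, 467, 468, 480, 489, 491, 502, 503]), (210, [83, 135, 136, 327, 328, 350, 351, 443, 444, 467, 468, 469, 479, 488, 489, 502]), (215, [155, 156, 157, 296, 424, 425, 426, 467, 468, 479, 488, 501, 502]), (220, [156, 157, 244, 277, 425, 467, 479, 487, 501])]
```

The knob has moved up to the 35 mm position: with the guide offset it should be at 293.4 px, and it measures 293.4. The hand is clear, so I'm handing in.

```bash
python3 -c "
from station import ticket
print(ticket.hand_in())"
```

```text
the job is handed in; nothing more can be done
None
```

The lid is shut and the bolt is fully across through the keeper, by camera measurement. The spare fan, jar and loupe look unmoved and the hand is clear. The job is handed in with no verdict shown; it took two pushes on the knob, and I viewed 11 pictures, one over the limit of 10.

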